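# Set the practice carousel back one notch

## Task

The ratchet carousel on this skills bench has been clicked on one notch too far. With a fingertip, push the pawl's weighted knob over so that the pawl lifts out of the teeth and stays up, push the wheel back exactly one notch by its pegs (counter-clockwise seen from above), then push the knob back again so that the pawl drops fully home between the teeth. Leave the little cup standing in the middle of the wheel, do not disturb the other loose things, and finish clear of everything.

Things in the scene. Friction and masses are not known exactly. Their poses are not given: they have to be found in the camera images.
- carousel: Fixed grey base disc, 224 mm across, 20 mm thick. Origin: on the table under the wheel's upright axle; z up; x points from the axle to where the pawl's nose meets the rim. A post 14 x 26 mm at x = 126, y = 60 mm, top 78 mm above the table, carries the pawl's level hinge pin, which runs along -x, 66 mm above the table, at y = 60 mm; the pawl is centred on x = 88 mm.
- wheel (a joint): Turn of the wheel about its axle, rad, growing counter-clockwise from above (backward, the way the pawl blocks); -0.05 to -0.01 at the start, one notch = 0.524. Pawl down: it cannot turn back beyond about 0; clockwise it clicks on. The pawl fits the next gap at 0.38 to 0.52 (if dropped there, it stops the wheel at 0.52); beyond 0.53 it lands on a tooth.
- wheel_top (a point): Centre of the top of the wheel, an aluminium disc 196 mm across, 42 mm above the table. 12 upright saw teeth, 14 mm high, stand round its rim, 78 to 98 mm from the axle. It turns stiffly (about 2 to 3 N at a peg) and stays where it is left.
- pawl (a joint): Lift of the pawl about its level hinge, rad: 0 fully home between the teeth, clear of the teeth above 0.23, 0.52 at its stop. It is top-heavy: past about 0.32 it tips over and stays up at 0.52 by its own weight; pushed back below about 0.27 it drops home by itself. Under 0.5 N at the knob moves it; do not push on against the stop.
- pawl_knob (a point): Centre of the pawl's steel knob, an upright cylinder 24 mm across, 26 mm tall on an 8 mm stem, 70 mm straight above the hinge with the pawl home (x = 88, y = 60 mm of the carousel, 136 mm above the table). To lift the pawl push it along the carousel's +y: it swings to y = 95 mm, 127 mm above the table. To drop the pawl push it back along -y. Turns with the pawl.
- pawl_nose (a point): Tip of the pawl's nose, under the free end of its 66 mm dark steel arm, 60 mm from the hinge along the carousel's -y; the nose is 6 mm thick along the rim and 12 mm wide.
- peg0 (a point): Centre of the top of one of the wheel's four upright steel pegs, 10 mm across, rising 61 mm from the wheel's top to 103 mm above the table, 55 mm from the axle; with the wheel at 0 it stands 45 degrees counter-clockwise from the carousel's x axis. The point turns with the wheel.
- peg1 (a point): Centre of the top of one of the wheel's four upright steel pegs, 10 mm across, rising 61 mm from the wheel's top to 103 mm above the table, 55 mm from the axle; with the wheel at 0 it stands 135 degrees counter-clockwise from the carousel's x axis. The point turns with the wheel.
- peg2 (a point): Centre of the top of one of the wheel's four upright steel pegs, 10 mm across, rising 61 mm from the wheel's top to 103 mm above the table, 55 mm from the axle; with the wheel at 0 it stands 225 degrees counter-clockwise from the carousel's x axis. The point turns with the wheel.
- peg3 (a point): Centre of the top of one of the wheel's four upright steel pegs, 10 mm across, rising 61 mm from the wheel's top to 103 mm above the table, 55 mm from the axle; with the wheel at 0 it stands 315 degrees counter-clockwise from the carousel's x axis. The point turns with the wheel.
- cup: Loose white cup, 32 mm across, 30 mm tall, standing on the middle of the wheel; origin at its underside. It must stay there, upright (it may turn with the wheel).
- spool: Bystander: white spool, 38 mm across, 32 mm tall, on the table; origin at its underside.
- practice_ring: Bystander: grey plastic ring, 44 mm across, 12 mm tall, flat on the table.
- jar: Bystander: white jar, 48 mm across, 60 mm tall, on the table.
- driver: Bystander: black-handled screwdriver, 150 mm long, lying on the table.
- gauge_block: Bystander: aluminium block 45 x 25 x 20 mm on the table.
- clamp_ring: Bystander: round steel weight with a black stub, 32 mm across, 34 mm tall, on the table.
There are look-alikes about, which are no part of the job. What is shaped like the cup but orange or yellow is not meant.

How it is judged:
By the outcome, as a careful person would: the job done as asked, in the order asked, and still so for the second after the job is handed in, with the robot touching nothing.
It also fails if it takes over 61 s, if anything falls off the work surface, if the arm or the gripper's body presses on something with over 40 N, if the wrist force passes 120 N, or if a joint passes its speed limit or range.

## Robot

A 6-joint arm with a two-finger parallel gripper is mounted at the origin on the work surface. World frame = base frame: x ahead of the robot, y to its left, z up, the work surface at z = 0. Lengths are in m, angles in rad, forces in N, time in s.
With the tool pointing down it reaches from about 0.275 to 0.775 m from the base axis. Payload 14.6 kg.
Tool frame: the origin (TCP) lies at the very end of the fingers, on their centre line; the grasp point (between the pads) lies arm.grasp_offset behind it (arm.grasp_offset is the distance from the TCP to the grasp point, in m); z points along the fingers, y is the direction in which the jaws open and shut (so a half turn about z gives the same grasp; the last joint's range is limited). The gripper opens to 85 mm and grips with 20 to 120 N. Pads are 22 mm wide; open, the fingers measure 114 mm over their backs; the gripper's body (76 mm by 85 mm) begins 54 mm behind the grasp point. The pads swing forward as they close: fully open they stand 13 mm farther back than shut.
Start: joints at [0.973, 0.263, -0.048, 1.259, 0, 1.415], TCP at [0.225, 0.474, 0.231] pointing down, gripper open.
Joint ranges: [-2.65, 2.65], [-0.89, 1.7], [-1.18, 1.37], [-2.13, 2.11], [-1.35, 1.29], [-3.14, 3.14]. Speed limits (rad/s): [1.89, 1.89, 2.57, 2.79, 3.14, 3.14].

## Interface

Orientations are given as a unit quaternion [x, y, z, w].
In Python, from cell import arm gives the robot as it stands.
- The arm moves only by the tool carry_out, never from a script. Its argument "moves" is a list of rows, each an object of numbers: "dx", "dy", "dz": the shift along the tool's x, y, z each as a share of 0.025 m, from -1 to 1; "ax", "ay", "az": the turn, a rotation vector about the tool's x, y, z each as a share of 0.08 rad, from -1 to 1. In form: [{"dx": .., "dy": .., "dz": .., "ax": .., "ay": .., "az": ..}, ...]. A call has 1 to 5 rows; each row shifts and turns the commanded pose from where the row before left it, along the tool's axes as they then stand; what a row does not reach is not made up. A row lasts 1/12 s, in which the tool goes at most 41.7 mm and 7.16 degrees, less where a joint would pass 70% of its speed; a pose out of reach is approached as far as the arm can. A call with a number of a shift or a turn outside -1 to 1 is refused whole. A call with a gripper value outside its range is refused whole. "grip" is the gripper's target within -1 to 1 (shut at 1, half-way at 0, fully open at -1), set as the call begins (left out, the last holds). The fingers move at their own pace and stop on an object; "squeeze" is the grip in N (left out, the last holds). Time passes only in rows, so rows that do not move let the fingers close. It gives the time, the measured TCP pose, the force and the opening at its end, in the units of the state.
- arm.get_state(): the state, without advancing time (a new reading comes with each control period).
- arm.capture(name): name is "scene" or "side" or "wrist"; returns a dict with "color" (480x640x3 uint8, blue, green, red), "camera_matrix" (3x3 intrinsics, pixels), "extrinsics" (4x4, takes a point from camera to world coordinates). Camera axes: x right, y down, z forward; pixel columns grow to the right and rows downward; lengths in m; the calibration is good to about 2 mm. A picture is of the moment at which its call begins. There is no depth.
- arm.sign_off(): hands the job in, once; it reports no verdict.
The state is a dict: "clock": time; "joint_positions": joint angles; "dq": joint speeds; "effort": joint torques, N m; "ee_pos": TCP position; "orientation": TCP orientation; "contact_force": force on the tool from outside, world axes, zero at the start; "moment": the same for the moment, N m; "width": finger opening in m.
Only numpy, scipy, OpenCV 4.12 (cv2) and the standard library are available. Lean on these libraries where they do the work, as an engineer would, in place of code of your own. Each camera call takes 0.05 s, during which the arm holds its last target.

## Working session

There is one attempt and no reset: what is moved stays moved. The work goes in short steps, Python scripts to look and compute and a tool call to move; the robot and the scene stay as the last step left them, time stands still between calls to the robot, and variables do not carry over. Pictures are saved under pics/ and viewed, and the job is handed in when it is done.

Besides the shell and the picture viewer there is one more tool, called after "Emit:" as a command line: name --argument value ..., lists and objects as JSON in quotes. carry_out: Moves the arm, as the interface text tells. Its arguments: {"type":"object","properties":{"moves":{"type":"array","items":{"type":"object","properties":{"dx":{"type":"number"},"dy":{"type":"number"},"dz":{"type":"number"},"ax":{"type":"number"},"ay":{"type":"number"},"az":{"type":"number"}}}},"grip":{"type":"number"},"squeeze":{"type":"number"}},"required":["moves"]}

```bash
ls; mkdir -p pics; python3 - <<'E'
from cell import arm
import cv2,numpy as np
for n in ["scene","side","wrist"]:
    c=arm.capture(n); cv2.imwrite(f"pics/{n}0.png",c["color"]); print(n,np.round(c["camera_matrix"],1).tolist(),np.round(c["extrinsics"],4).tolist())
print(arm.get_state(), arm.grasp_offset)
E
```

```text
pics
scene [[481.5, 0.0, 325.9], [0.0, 481.5, 238.5], [0.0, 0.0, 1.0]] [[-0.4644, 0.5472, -0.6963, 1.0955], [0.8853, 0.2672, -0.3805, 0.3861], [-0.0222, -0.7932, -0.6086, 0.5906], [0.0, 0.0, 0.0, 1.0]]
side [[435.8, 0.0, 318.8], [0.0, 435.8, 242.7], [0.0, 0.0, 1.0]] [[0.9961, -0.0442, 0.0761, 0.4614], [-0.0861, -0.6709, 0.7366, -0.4757], [0.0185, -0.7403, -0.6721, 0.6242], [0.0, 0.0, 0.0, 1.0]]
wrist [[393.0, 0.0, 325.8], [0.0, 393.0, 234.9], [0.0, 0.0, 1.0]] [[0.4288, 0.8643, 0.2629, 0.1567], [0.9034, -0.4099, -0.1258, 0.5066], [-0.001, 0.2915, -0.9566, 0.3739], [0.0, 0.0, 0.0, 1.0]]
{'clock': 0.15, 'joint_positions': array([ 9.72745371e-01,  2.63443368e-01, -4.87597293e-02,  1.25942738e+00,
       -3.96036520e-06,  1.41549718e+00]), 'dq': array([-0.00048925, -0.00161738,  0.00170246,  0.00099603,  0.00096229,
        0.00094033]), 'effort': array([ 9.61929582e-04, -6.37825370e+01,  3.84647870e+01,  1.06785464e-02,
       -1.40407342e-04, -1.05335278e-05]), 'ee_pos': array([0.22481208, 0.47420211, 0.23093139]), 'orientation': array([ 2.19572139e-01,  9.75596178e-01, -3.88561586e-04, -1.51570895e-04]), 'contact_force': array([-0.33049657,  0.07478451, -0.11513279]), 'moment': array([-0.04479784, -0.00128596, -0.01346621]), 'width': 0.08537226422058782} 0.0187
```

View pics/scene0.png

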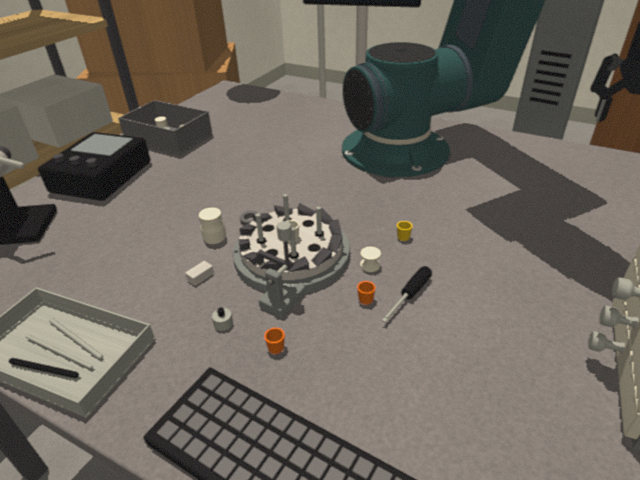

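View pics/side0.png

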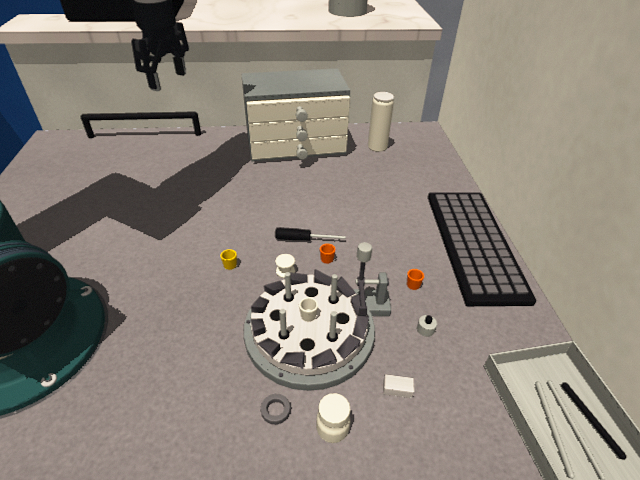

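View pics/wrist0.png

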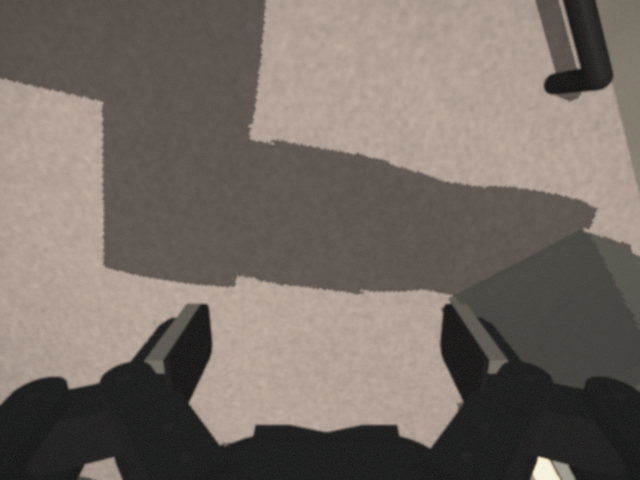

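```bash
python3 - <<'E'
import cv2
a=cv2.imread("pics/side0.png")[220:400,230:450]; cv2.imwrite("pics/side0c.png",cv2.resize(a,None,fx=3.3,fy=3.3,interpolation=cv2.INTER_CUBIC))
a=cv2.imread("pics/scene0.png")[180:330,190:420]; cv2.imwrite("pics/scene0c.png",cv2.resize(a,None,fx=3.4,fy=3.4,interpolation=cv2.INTER_CUBIC))
E
```

```text
(no output)
```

View pics/side0c.png

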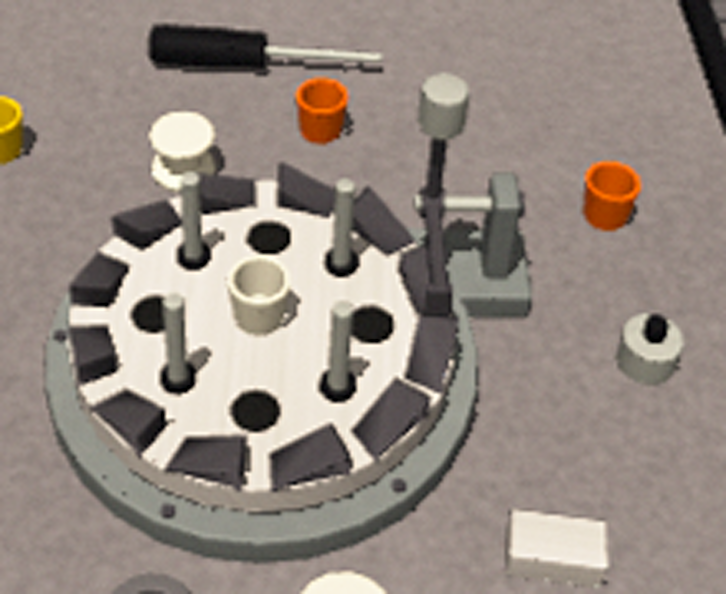

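View pics/scene0c.png

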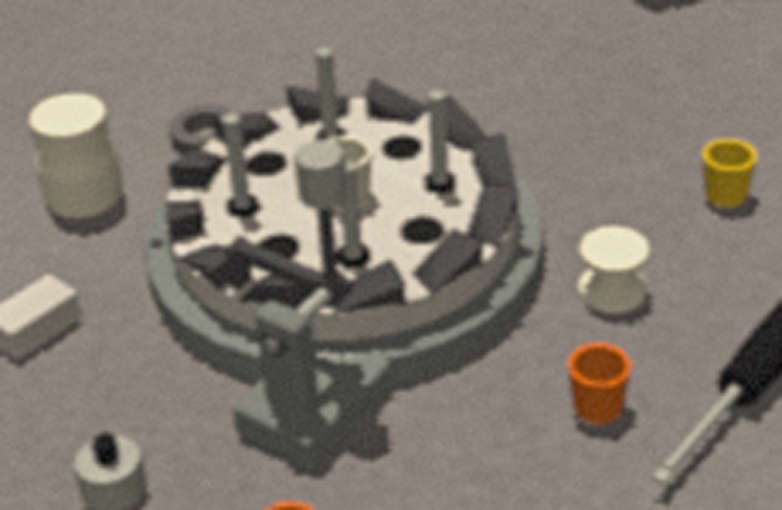

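```bash
cat > h.py <<'E'
import numpy as np,cv2
from scipy.optimize import least_squares
C={"scene":(np.array([[481.5,0,325.9],[0,481.5,238.5],[0,0,1]]),np.array([[-0.4644,0.5472,-0.6963,1.0955],[0.8853,0.2672,-0.3805,0.3861],[-0.0222,-0.7932,-0.6086,0.5906],[0,0,0,1]])),
"side":(np.array([[435.8,0,318.8],[0,435.8,242.7],[0,0,1]]),np.array([[0.9961,-0.0442,0.0761,0.4614],[-0.0861,-0.6709,0.7366,-0.4757],[0.0185,-0.7403,-0.6721,0.6242],[0,0,0,1]]))}
def proj(n,P):
    K,E=C[n]; q=E[:3,:3].T@(np.asarray(P)-E[:3,3]); q=K@q; return q[:2]/q[2]
def ray(n,uv,z):
    K,E=C[n]; d=E[:3,:3]@np.linalg.inv(K)@[uv[0],uv[1],1]; o=E[:3,3]; return o+d*(z-o[2])/d[2]
def car(p,pt):
    x,y,t=p[:3]; c,s=np.cos(t),np.sin(t); return np.array([x+c*pt[0]-s*pt[1],y+s*pt[0]+c*pt[1],pt[2]])
def peg(p,i):
    a=np.pi/4+i*np.pi/2+p[3]; return car(p,(.055*np.cos(a),.055*np.sin(a),.103))
E
python3 - <<'E'
from h import *
s=lambda u,v:np.array([u/3.3+230,v/3.3+220]); q=lambda u,v:np.array([u/3.4+190,v/3.4+180])
obs=[("side",0,s(345,186)),("side",1,s(191,178)),("side",2,s(174,299)),("side",3,s(342,307)),("side","k",s(443,107)),("scene",2,q(324,53)),("scene",3,q(231,119)),("scene",1,q(437,96)),("scene","k",q(322,175)),]
def P(p,w): return car(p,(.088,.06,.136)) if w=="k" else peg(p,w)
f=lambda p:np.concatenate([proj(c,P(p,w))-o for c,w,o in obs])
r=least_squares(f,[.45,-.05,0,-.03]); p=r.x
print(p, np.round(r.fun.reshape(-1,2),1).tolist())
for w in [0,1,2,3,"k"]: print(w,P(p,w))
for nm,uv in [("spool",s(183,170)),("jar",(334,425)),("ring",(276,410)),("block",s(555,560)),("clamp",s(648,365))]: print(nm,ray("side",uv,0.01))
E
```

```text
[ 0.49586153 -0.01896405 -0.08318106 -0.05576028] [[0.2, -1.0], [-0.2, -1.0], [-0.5, -0.7], [-0.2, -0.4], [-0.3, -1.1], [-0.7, -0.6], [-1.1, -0.6], [-0.9, -0.6], [-0.8, 0.1]]
0 [0.5397638  0.01416586 0.103     ]
1 [0.46273162 0.02493822 0.103     ]
2 [ 0.45195926 -0.05209396  0.103     ]
3 [ 0.52899143 -0.06286632  0.103     ]
k [0.58854237 0.033517   0.136     ]
spool [0.4588159  0.11840572 0.01      ]
jar [ 0.51921414 -0.19214635  0.01      ]
ring [ 0.43659436 -0.16318503  0.01      ]
block [ 0.62365953 -0.14492536  0.01      ]
clamp [ 0.69677598 -0.03958122  0.01      ]
```

Emit:
carry_out --grip 1 --moves '[{"az": 1},{"az": 1},{"az": 1},{"az": 1},{"az": 1}]'

```text
invalid input
```

Emit:
carry_out --moves '[{"az": 1},{"az": 1},{"az": 1},{"az": 1},{"az": 1}]'

```text
invalid input
```

Emit:
carry_out --moves '[{"az": 1},{"az": 1},{"az": 1},{"az": 1},{"az": 1}]'

```text
invalid input
```

```bash
cat >> h.py <<'E'
from scipy.spatial.transform import Rotation as R
p0=np.array([0.4959,-0.0190,-0.095,0])
def go(s,T,head=None):
    q=R.from_quat(s["orientation"]); M=q.as_matrix(); d=M.T@(np.asarray(T)-s["ee_pos"])/.025
    h=np.degrees(np.arctan2(M[1,0],M[0,0]))
    print("pos",np.round(s["ee_pos"],4),"head",round(h,1),"tz",np.round(M[:,2],3),"units",np.round(d,2),"az units",None if head is None else round(-np.radians(head-h)/.08,2))
E
python3 - <<'E'
from h import *
from cell import arm
s=arm.get_state(); T=car(p0,(.088,.020,.2)); go(s,T,84.6); print(s["width"],s["clock"],T)
E
```

```text
pos [0.2248 0.4742 0.2309] head 154.6 tz [-0.    -0.001 -1.   ] units [-21.29 -11.23   1.24] az units 15.28
0.08537226422058782 0.15 [ 0.58540034 -0.00743761  0.2       ]
```

Emit:
carry_out --grip 1 --moves '[{"dx": 0,"dy": 0,"dz": 0,"ax": 0,"ay": 0,"az": 1},{"dx": 0,"dy": 0,"dz": 0,"ax": 0,"ay": 0,"az": 1},{"dx": 0,"dy": 0,"dz": 0,"ax": 0,"ay": 0,"az": 1},{"dx": 0,"dy": 0,"dz": 0,"ax": 0,"ay": 0,"az": 1},{"dx": 0,"dy": 0,"dz": 0,"ax": 0,"ay": 0,"az": 1}]'

```text
clock: 0.57
ee_pos: [0.2249, 0.4743, 0.2311]
orientation: [0.411, 0.912, -0.0, -0.0]
contact_force: [-0.9, -0.1, -0.3]
width: 0.0258
```

Emit:
carry_out --moves '[{"dx": 0,"dy": 0,"dz": 0,"ax": 0,"ay": 0,"az": 1},{"dx": 0,"dy": 0,"dz": 0,"ax": 0,"ay": 0,"az": 1},{"dx": 0,"dy": 0,"dz": 0,"ax": 0,"ay": 0,"az": 1},{"dx": 0,"dy": 0,"dz": 0,"ax": 0,"ay": 0,"az": 1},{"dx": 0,"dy": 0,"dz": 0,"ax": 0,"ay": 0,"az": 1}]'

```text
clock: 0.98
ee_pos: [0.2249, 0.4742, 0.2311]
orientation: [0.584, 0.812, -0.0, 0.0]
contact_force: [-0.8, 0.2, -0.5]
width: -0.0004
```

Emit:
carry_out --moves '[{"dx": 0,"dy": 0,"dz": 0,"ax": 0,"ay": 0,"az": 1},{"dx": 0,"dy": 0,"dz": 0,"ax": 0,"ay": 0,"az": 1},{"dx": 0,"dy": 0,"dz": 0,"ax": 0,"ay": 0,"az": 1},{"dx": 0,"dy": 0,"dz": 0,"ax": 0,"ay": 0,"az": 1},{"dx": 0,"dy": 0,"dz": 0,"ax": 0,"ay": 0,"az": 1}]'

```text
clock: 1.4
ee_pos: [0.2249, 0.4743, 0.2311]
orientation: [0.733, 0.68, -0.0, 0.0]
contact_force: [0.3, -0.7, -0.4]
width: 0.0002
```

```bash
python3 - <<'E'
from h import *
from cell import arm
s=arm.get_state(); T=car(p0,(.088,.010,.2)); go(s,T,84.6); print(s["width"],s["clock"],T)
c=arm.capture("wrist"); cv2.imwrite("pics/w1.png",c["color"])
E
```

```text
pos [0.2249 0.4743 0.2311] head 85.7 tz [-0. -0. -1.] units [-18.52  15.83   1.25] az units 0.23
0.00024676150079823265 1.4 [ 0.58445177 -0.01739252  0.2       ]
```

View pics/w1.png

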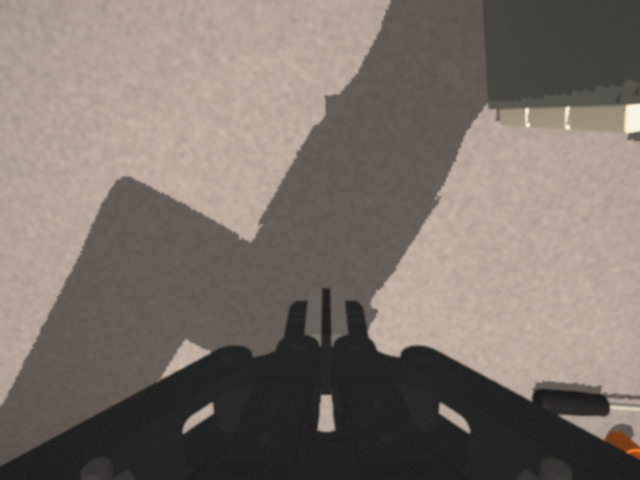

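Emit:
carry_out --moves '[{"dx": -0.5,"dy": 0.42,"dz": 0,"ax": 0,"ay": 0,"az": 0.23},{"dx": -1,"dy": 0.85,"dz": 0,"ax": 0,"ay": 0,"az": 0},{"dx": -1,"dy": 0.85,"dz": 0,"ax": 0,"ay": 0,"az": 0},{"dx": -1,"dy": 0.85,"dz": 0,"ax": 0,"ay": 0,"az": 0},{"dx": -1,"dy": 0.85,"dz": 0,"ax": 0,"ay": 0,"az": 0}]'

```text
clock: 1.87
ee_pos: [0.3105, 0.3526, 0.2312]
orientation: [0.737, 0.675, -0.0, 0.0]
contact_force: [0.4, 0.3, 0.6]
width: -0.0002
```

Emit:
carry_out --moves '[{"dx": -1,"dy": 0.85,"dz": 0,"ax": 0,"ay": 0,"az": 0},{"dx": -1,"dy": 0.85,"dz": 0,"ax": 0,"ay": 0,"az": 0},{"dx": -1,"dy": 0.85,"dz": 0,"ax": 0,"ay": 0,"az": 0},{"dx": -1,"dy": 0.85,"dz": 0,"ax": 0,"ay": 0,"az": 0},{"dx": -1,"dy": 0.85,"dz": 0,"ax": 0,"ay": 0,"az": 0}]'

```text
clock: 2.28
ee_pos: [0.4053, 0.2183, 0.2313]
orientation: [0.738, 0.675, 0.0, 0.0]
contact_force: [0.6, 0.2, 0.0]
width: 0.0001
```

Emit:
carry_out --moves '[{"dx": -1,"dy": 0.85,"dz": 0,"ax": 0,"ay": 0,"az": 0},{"dx": -1,"dy": 0.85,"dz": 0,"ax": 0,"ay": 0,"az": 0},{"dx": -1,"dy": 0.85,"dz": 0,"ax": 0,"ay": 0,"az": 0},{"dx": -1,"dy": 0.85,"dz": 0,"ax": 0,"ay": 0,"az": 0},{"dx": -1,"dy": 0.85,"dz": 0,"ax": 0,"ay": 0,"az": 0}]'

```text
clock: 2.7
ee_pos: [0.4998, 0.0841, 0.2312]
orientation: [0.738, 0.675, -0.0, -0.0]
contact_force: [-0.6, 0.1, 0.1]
width: 0.0002
```

```bash
python3 - <<'E'
from h import *
from cell import arm
s=arm.get_state(); T=car(p0,(.088,.015,.18)); go(s,T,84.6); print(s["clock"],T)
E
```

```text
pos [0.4998 0.0841 0.2312] head 84.9 tz [-0.  0. -1.] units [-3.55  3.73  2.05] az units 0.07
2.7 [ 0.58492606 -0.01241507  0.18      ]
```

Emit:
carry_out --moves '[{"dx": -0.9,"dy": 0.93,"dz": 0,"ax": 0,"ay": 0,"az": 0},{"dx": -0.9,"dy": 0.93,"dz": 0,"ax": 0,"ay": 0,"az": 0},{"dx": -0.9,"dy": 0.93,"dz": 0,"ax": 0,"ay": 0,"az": 0},{"dx": -0.7,"dy": 0.8,"dz": 0,"ax": 0,"ay": 0,"az": 0},{"dx": 0,"dy": 0,"dz": 0,"ax": 0,"ay": 0,"az": 0}]'

```text
clock: 3.12
ee_pos: [0.5834, -0.0104, 0.2302]
orientation: [0.739, 0.674, -0.0, 0.0]
contact_force: [0.4, -1.3, 0.2]
width: -0.0001
```

```bash
python3 - <<'E'
from h import *
from cell import arm
s=arm.get_state(); T=car(p0,(.088,.022,.112)); go(s,T,84.6); print(s["clock"],T)
for n in ["side","wrist"]:
  c=arm.capture(n)["color"]
  cv2.imwrite(f"pics/a_{n}.png",c)
E
```

```text
pos [ 0.5834 -0.0104  0.2302] head 84.8 tz [-0.    -0.001 -1.   ] units [0.21 0.07 4.73] az units 0.04
3.1167 [ 0.58559006 -0.00544663  0.112     ]
```

View pics/a_side.png

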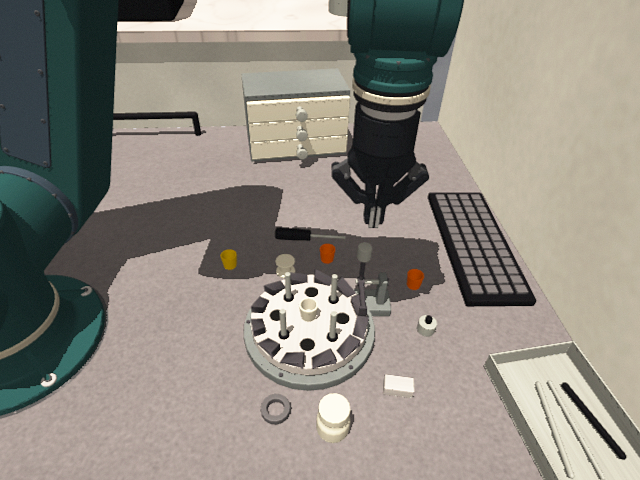

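View pics/a_wrist.png

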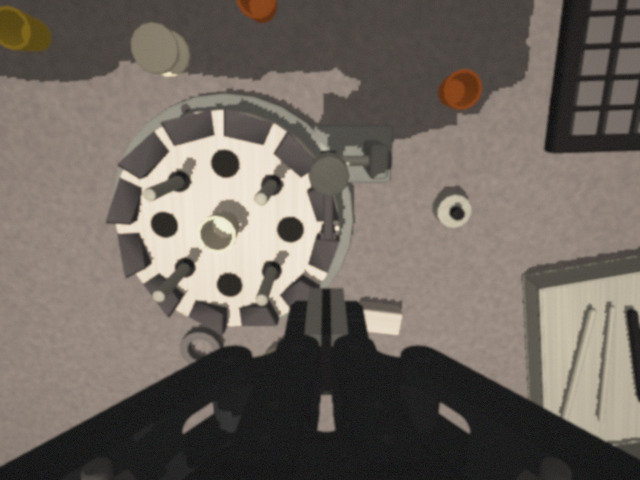

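Emit:
carry_out --moves '[{"dx": 0,"dy": 0,"dz": 0.95,"ax": 0,"ay": 0,"az": 0},{"dx": 0,"dy": 0,"dz": 0.95,"ax": 0,"ay": 0,"az": 0},{"dx": 0,"dy": 0,"dz": 0.95,"ax": 0,"ay": 0,"az": 0},{"dx": 0,"dy": 0,"dz": 0.95,"ax": 0,"ay": 0,"az": 0},{"dx": 0,"dy": 0,"dz": 0.9,"ax": 0,"ay": 0,"az": 0}]'

```text
clock: 3.63
ee_pos: [0.5799, -0.0059, 0.1129]
orientation: [0.738, 0.675, -0.0, -0.0]
contact_force: [0.1, 1.3, -0.8]
width: -0.0
```

```bash
python3 - <<'E'
from h import *
from cell import arm
s=arm.get_state(); T=car(p0,(.088,.060,.112)); go(s,T,84.6); print(s["clock"],T)
c=arm.capture("side")["color"][180:340,280:450]
cv2.imwrite(f"pics/b_side.png",cv2.resize(c,None,fx=3.5,fy=3.5,interpolation=2))
c=arm.capture("wrist")["color"]
cv2.imwrite(f"pics/b_wrist.png",c)
E
```

```text
pos [ 0.5799 -0.0059  0.1129] head 85.0 tz [-0.  0. -1.] units [1.56 0.24 0.04] az units 0.08
3.6333 [0.58919463 0.03238202 0.112     ]
```

View pics/b_side.png

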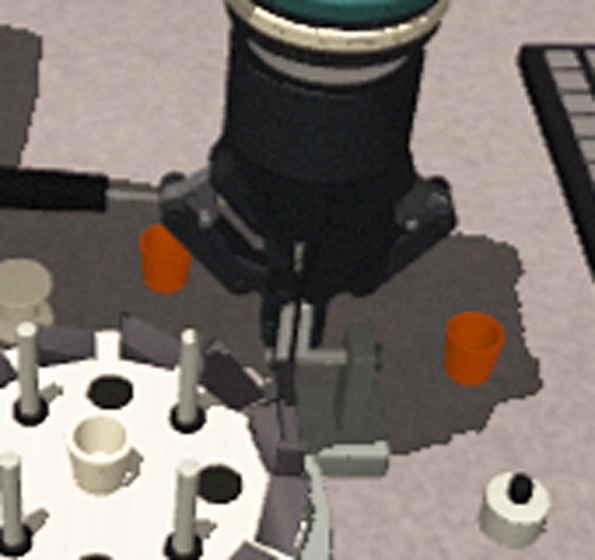

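View pics/b_wrist.png

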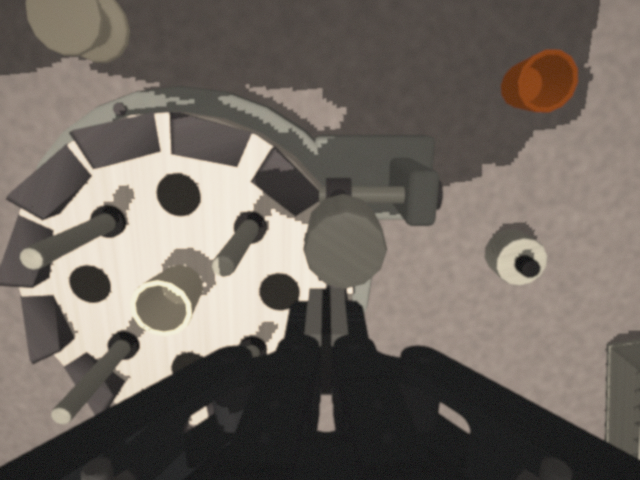

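Emit:
carry_out --moves '[{"dx": 0.2,"dy": 0.24,"dz": 0,"ax": 0,"ay": 0,"az": 0},{"dx": 0.2,"dy": 0,"dz": 0,"ax": 0,"ay": 0,"az": 0},{"dx": 0.15,"dy": 0,"dz": 0,"ax": 0,"ay": 0,"az": 0},{"dx": 0.1,"dy": 0,"dz": 0,"ax": 0,"ay": 0,"az": 0},{"dx": 0.1,"dy": 0,"dz": 0,"ax": 0,"ay": 0,"az": 0}]'

```text
clock: 4.15
ee_pos: [0.589, 0.0116, 0.1146]
orientation: [0.738, 0.675, 0.0, 0.001]
contact_force: [0.2, -0.4, 0.1]
width: -0.0001
```

Emit:
carry_out --moves '[{"dx": 0.1,"dy": 0,"dz": 0,"ax": 0,"ay": 0,"az": 0},{"dx": 0.1,"dy": 0,"dz": 0,"ax": 0,"ay": 0,"az": 0},{"dx": 0.1,"dy": 0,"dz": 0,"ax": 0,"ay": 0,"az": 0},{"dx": 0.1,"dy": 0,"dz": 0,"ax": 0,"ay": 0,"az": 0},{"dx": 0.1,"dy": 0,"dz": 0,"ax": 0,"ay": 0,"az": 0}]'

```text
clock: 4.57
ee_pos: [0.5897, 0.0238, 0.1138]
orientation: [0.738, 0.674, -0.0, -0.0]
contact_force: [-0.4, -0.9, 0.7]
width: -0.0002
```

```bash
python3 - <<'E'
from h import *
from cell import arm
s=arm.get_state(); T=car(p0,(.088,.060,.112)); go(s,T,84.6); print(s["clock"],T,s["contact_force"])
c=arm.capture("side")["color"][180:340,280:450]
cv2.imwrite(f"pics/c_side.png",cv2.resize(c,None,fx=3.5,fy=3.5,interpolation=2))
c=arm.capture("wrist")["color"]
cv2.imwrite(f"pics/c_wrist.png",c)
E
```

```text
pos [0.5897 0.0238 0.1138] head 84.8 tz [-0.  0. -1.] units [ 0.34 -0.05  0.07] az units 0.05
4.5667 [0.58919463 0.03238202 0.112     ] [-0.38928657 -0.88375111  0.74449899]
```

View pics/c_side.png

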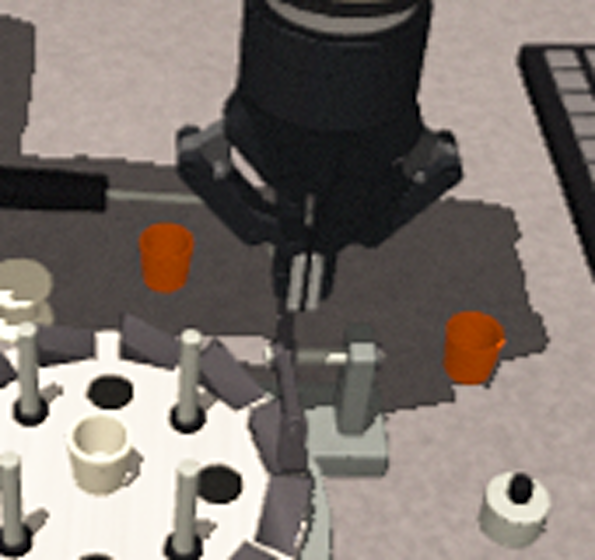

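View pics/c_wrist.png

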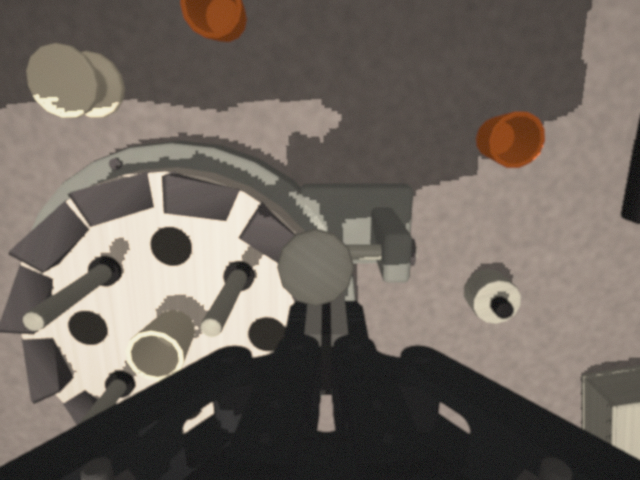

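Emit:
carry_out --moves '[{"dx": 0.1,"dy": -0.06,"dz": 0,"ax": 0,"ay": 0,"az": 0},{"dx": 0.1,"dy": -0.06,"dz": 0,"ax": 0,"ay": 0,"az": 0},{"dx": 0.1,"dy": 0,"dz": 0,"ax": 0,"ay": 0,"az": 0},{"dx": 0.05,"dy": 0,"dz": 0,"ax": 0,"ay": 0,"az": 0},{"dx": 0,"dy": 0,"dz": 0,"ax": 0,"ay": 0,"az": 0}]'

```text
clock: 5.08
ee_pos: [0.5875, 0.0329, 0.1138]
orientation: [0.738, 0.675, 0.0, -0.0]
contact_force: [0.8, -0.7, -1.6]
width: -0.0002
```

```bash
python3 - <<'E'
from h import *
from cell import arm
s=arm.get_state(); T=car(p0,(.088,.060,.112)); go(s,T,84.6); print(s["clock"],T,s["contact_force"])
c=arm.capture("side")["color"][180:340,280:450]
cv2.imwrite(f"pics/d_side.png",cv2.resize(c,None,fx=3.5,fy=3.5,interpolation=2))
c=arm.capture("scene")["color"][170:330,190:360]
cv2.imwrite(f"pics/d_scene.png",cv2.resize(c,None,fx=3.5,fy=3.5,interpolation=2))
E
```

```text
pos [0.5875 0.0329 0.1138] head 84.8 tz [ 0.  0. -1.] units [-0.01  0.07  0.07] az units 0.05
5.0833 [0.58919463 0.03238202 0.112     ] [ 0.78246431 -0.71505359 -1.55057456]
```

View pics/d_side.png

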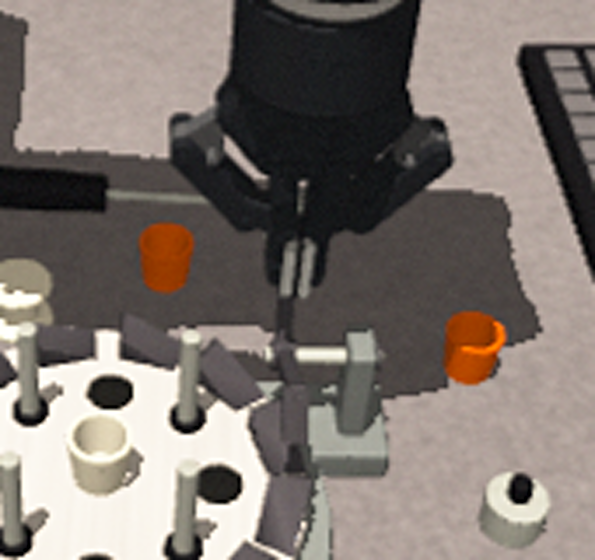

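View pics/d_scene.png

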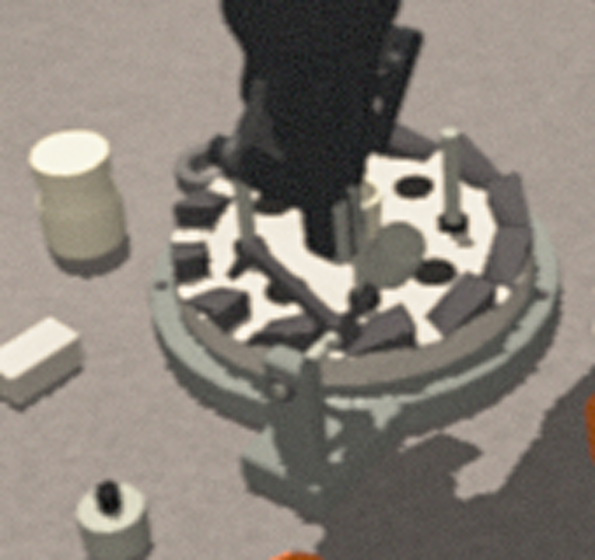

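Emit:
carry_out --moves '[{"dx": -0.3,"dy": 0,"dz": 0,"ax": 0,"ay": 0,"az": 0},{"dx": -0.4,"dy": 0,"dz": -0.7,"ax": 0,"ay": 0,"az": 0},{"dx": 0,"dy": 0,"dz": -1,"ax": 0,"ay": 0,"az": 0},{"dx": 0,"dy": 0,"dz": -1,"ax": 0,"ay": 0,"az": 0},{"dx": 0,"dy": 0,"dz": -1,"ax": 0,"ay": 0,"az": 0}]'

```text
clock: 5.6
ee_pos: [0.5857, 0.0143, 0.2074]
orientation: [0.739, 0.674, -0.0, -0.0]
contact_force: [1.5, -0.2, 0.6]
width: -0.0002
```

Emit:
carry_out --moves '[{"dx": 0,"dy": -1,"dz": 0,"ax": 0,"ay": 0,"az": 0},{"dx": 0,"dy": -1,"dz": 0,"ax": 0,"ay": 0,"az": 0},{"dx": 0,"dy": -1,"dz": 0,"ax": 0,"ay": 0,"az": 0},{"dx": 0,"dy": -1,"dz": 0,"ax": 0,"ay": 0,"az": 0},{"dx": 0,"dy": -1,"dz": 0,"ax": 0,"ay": 0,"az": 0}]'

```text
clock: 6.02
ee_pos: [0.4602, 0.026, 0.2062]
orientation: [0.738, 0.674, -0.0, 0.0]
contact_force: [0.4, -1.0, 0.3]
width: -0.0001
```

Emit:
carry_out --moves '[{"dx": 0,"dy": 0,"dz": 0,"ax": 0,"ay": 0,"az": -1},{"dx": 0,"dy": 0,"dz": 0,"ax": 0,"ay": 0,"az": -1},{"dx": 0,"dy": 0,"dz": 0,"ax": 0,"ay": 0,"az": -1},{"dx": 0,"dy": 0,"dz": 0,"ax": 0,"ay": 0,"az": -1},{"dx": 0,"dy": 0,"dz": 0,"ax": 0,"ay": 0,"az": -1}]'

```text
clock: 6.43
ee_pos: [0.4614, 0.0259, 0.2064]
orientation: [0.588, 0.809, 0.0, 0.0]
contact_force: [-0.3, -0.3, 0.4]
width: -0.0002
```

Emit:
carry_out --moves '[{"dx": 0,"dy": 0,"dz": 0,"ax": 0,"ay": 0,"az": -1},{"dx": 0,"dy": 0,"dz": 0,"ax": 0,"ay": 0,"az": -1},{"dx": 0,"dy": 0,"dz": 0,"ax": 0,"ay": 0,"az": -1},{"dx": 0,"dy": 0,"dz": 0,"ax": 0,"ay": 0,"az": -1},{"dx": 0,"dy": 0,"dz": 0,"ax": 0,"ay": 0,"az": -1}]'

```text
clock: 6.85
ee_pos: [0.4614, 0.0259, 0.2063]
orientation: [0.416, 0.909, -0.0, 0.0]
contact_force: [0.3, -0.2, -0.2]
width: 0.0001
```

```bash
python3 - <<'E'
from h import *
from cell import arm
s=arm.get_state(); T=[.430,-.0346,.2]; go(s,T,141.4); print(s["clock"])
c=arm.capture("side")["color"][180:400,200:450]
cv2.imwrite(f"pics/e_side.png",cv2.resize(c,None,fx=2.7,fy=2.7,interpolation=2))
E
```

```text
pos [0.4614 0.0259 0.2063] head 130.9 tz [ 0. -0. -1.] units [-1.01 -2.53  0.25] az units -2.3
6.85
```

View pics/e_side.png

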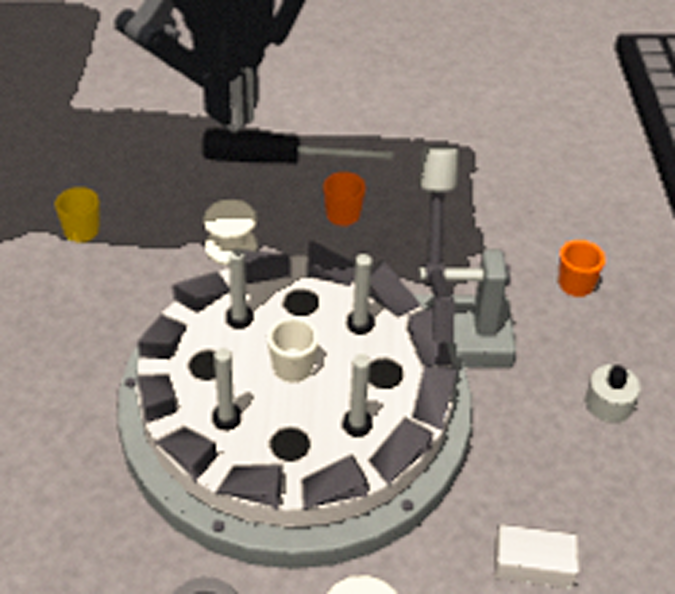

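Emit:
carry_out --moves '[{"dx": 0,"dy": 0,"dz": 0,"ax": 0,"ay": 0,"az": -0.8},{"dx": 0,"dy": 0,"dz": 0,"ax": 0,"ay": 0,"az": -0.8},{"dx": 0,"dy": 0,"dz": 0,"ax": 0,"ay": 0,"az": -0.7}]'

```text
clock: 7.15
ee_pos: [0.4614, 0.026, 0.2063]
orientation: [0.332, 0.943, -0.0, 0.0]
contact_force: [0.6, -1.1, 0.2]
width: -0.0001
```

```bash
python3 - <<'E'
from h import *
from cell import arm
s=arm.get_state(); T=[.430,-.0346,.2]; go(s,T,141.4); print(s["clock"])
print(proj("side",car(p0,(.088,.095,.127))),proj("side",car(p0,(.088,.06,.136))))
E
```

```text
pos [0.4614 0.026  0.2063] head 141.2 tz [ 0. -0. -1.] units [-0.54 -2.68  0.25] az units -0.03
7.15
[362.5281343  241.54853545] [364.40503345 251.81487136]
```

Emit:
carry_out --moves '[{"dx": -0.2,"dy": -0.9,"dz": 0,"ax": 0,"ay": 0,"az": 0},{"dx": -0.2,"dy": -0.9,"dz": 0,"ax": 0,"ay": 0,"az": 0},{"dx": -0.14,"dy": -0.88,"dz": 0,"ax": 0,"ay": 0,"az": 0},{"dx": 0,"dy": 0,"dz": 0.8,"ax": 0,"ay": 0,"az": 0},{"dx": 0,"dy": 0,"dz": 0.8,"ax": 0,"ay": 0,"az": 0}]'

```text
clock: 7.57
ee_pos: [0.4302, -0.0357, 0.1665]
orientation: [0.334, 0.943, 0.0, 0.001]
contact_force: [1.4, 0.3, -0.0]
width: -0.0001
```

```bash
python3 - <<'E'
from h import *
from cell import arm
s=arm.get_state(); T=[.430,-.0346,.085]; go(s,T,141.4); print(s["clock"])
c=arm.capture("side")["color"][180:400,200:450]
cv2.imwrite(f"pics/f_side.png",cv2.resize(c,None,fx=2.7,fy=2.7,interpolation=2))
c=arm.capture("wrist")["color"]
cv2.imwrite(f"pics/f_wrist.png",c)
E
```

```text
pos [ 0.4302 -0.0357  0.1665] head 141.0 tz [ 0.002 -0.001 -1.   ] units [0.04 0.03 3.26] az units -0.1
7.5667
```

View pics/f_side.png

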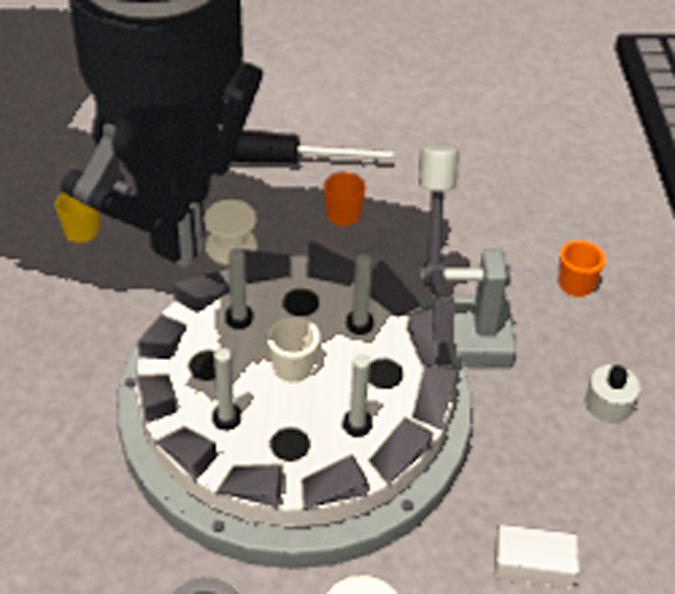

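View pics/f_wrist.png

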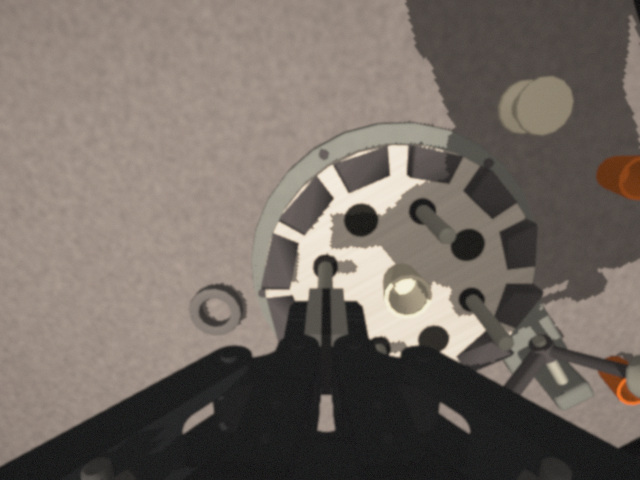

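Emit:
carry_out --moves '[{"dx": 0.04,"dy": 0,"dz": 0.8,"ax": 0,"ay": 0,"az": 0},{"dx": 0,"dy": 0,"dz": 0.8,"ax": 0,"ay": 0,"az": 0},{"dx": 0,"dy": 0,"dz": 0.8,"ax": 0,"ay": 0,"az": 0},{"dx": 0,"dy": 0,"dz": 0.8,"ax": 0,"ay": 0,"az": 0},{"dx": 0,"dy": 0,"dz": 0,"ax": 0,"ay": 0,"az": 0}]'

```text
clock: 8.08
ee_pos: [0.4281, -0.0334, 0.0846]
orientation: [0.333, 0.943, -0.0, -0.002]
contact_force: [-0.7, -0.5, -0.1]
width: -0.0001
```

```bash
python3 - <<'E'
from h import *
from cell import arm
s=arm.get_state(); go(s,[.4395,-.0421,.085],141.4);go(s,[.4607,-.0591,.085],141.4); print(s["clock"],s["contact_force"])
c=arm.capture("side")["color"][180:400,200:450]
cv2.imwrite(f"pics/g_side.png",cv2.resize(c,None,fx=2.7,fy=2.7,interpolation=2))
E
```

```text
pos [ 0.4281 -0.0334  0.0846] head 141.2 tz [-0.003  0.001 -1.   ] units [-0.57  0.01 -0.02] az units -0.05
pos [ 0.4281 -0.0334  0.0846] head 141.2 tz [-0.003  0.001 -1.   ] units [-1.66  0.02 -0.02] az units -0.05
8.0833 [-0.67088292 -0.47006117 -0.09113469]
```

View pics/g_side.png

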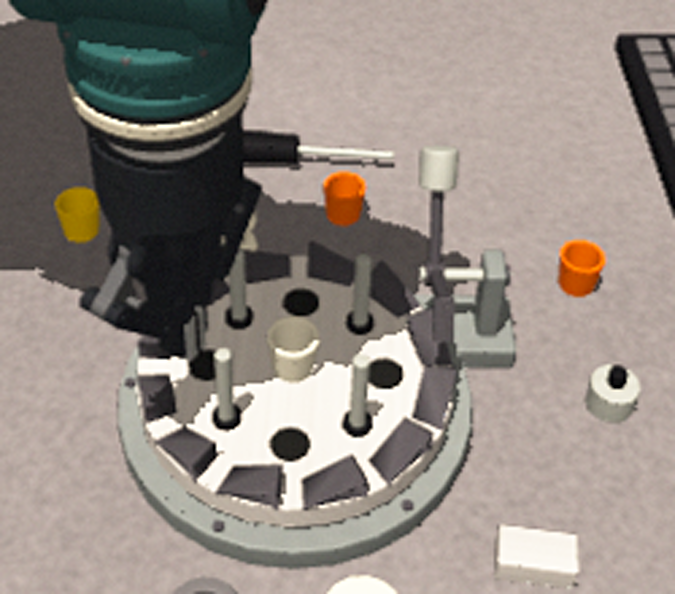

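Emit:
carry_out --moves '[{"dx": -0.2,"dy": 0,"dz": 0,"ax": 0,"ay": 0,"az": 0},{"dx": -0.2,"dy": 0,"dz": 0,"ax": 0,"ay": 0,"az": 0},{"dx": -0.15,"dy": 0,"dz": 0,"ax": 0,"ay": 0,"az": 0},{"dx": -0.15,"dy": 0,"dz": 0,"ax": 0,"ay": 0,"az": 0},{"dx": -0.15,"dy": 0,"dz": 0,"ax": 0,"ay": 0,"az": 0}]'

```text
clock: 8.55
ee_pos: [0.4459, -0.0473, 0.0867]
orientation: [0.332, 0.943, -0.0, -0.0]
contact_force: [-3.3, 0.0, 2.8]
width: -0.0004
```

Emit:
carry_out --moves '[{"dx": -0.15,"dy": 0,"dz": 0,"ax": 0,"ay": 0,"az": 0},{"dx": -0.15,"dy": 0,"dz": 0,"ax": 0,"ay": 0,"az": 0},{"dx": -0.1,"dy": 0,"dz": 0,"ax": 0,"ay": 0,"az": 0},{"dx": 0,"dy": 0,"dz": 0,"ax": 0,"ay": 0,"az": 0}]'

```text
clock: 8.88
ee_pos: [0.4544, -0.0537, 0.0864]
orientation: [0.332, 0.943, 0.0, 0.0]
contact_force: [-0.2, -0.1, -0.3]
width: -0.0
```

```bash
python3 - <<'E'
from h import *
from cell import arm
s=arm.get_state(); go(s,[.4607,-.0591,.085],141.4); print(s["clock"],s["contact_force"])
c=arm.capture("side")["color"][240:390,230:400]
cv2.imwrite(f"pics/h_side.png",cv2.resize(c,None,fx=4,fy=4,interpolation=2))
E
```

```text
pos [ 0.4544 -0.0537  0.0864] head 141.2 tz [ 0.001 -0.    -1.   ] units [-0.33 -0.01  0.05] az units -0.05
8.8833 [-0.17166669 -0.08574591 -0.26695529]
```

View pics/h_side.png

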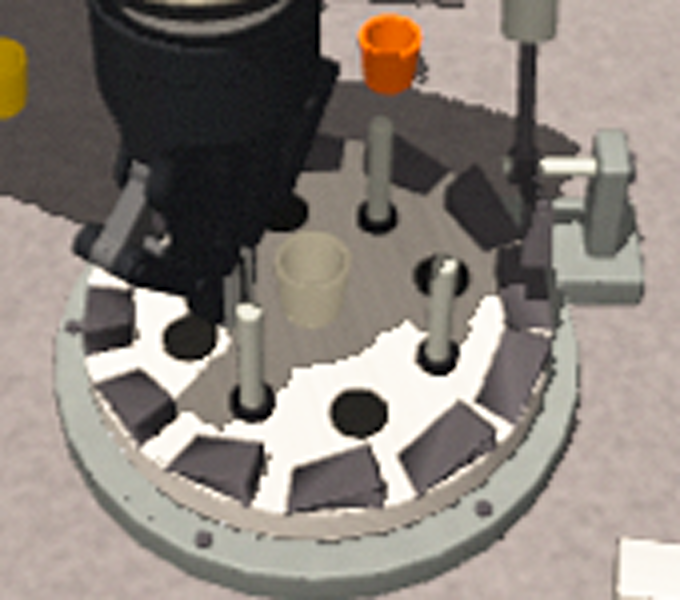

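```bash
cat >> h.py <<'E'
PF=np.array([0.49586153,-0.01896405,-0.08318106,-0.05576028])
def delta(obs):
    f=lambda a:np.concatenate([proj(c,peg([*PF[:3],PF[3]+a[0]],w))-o for c,w,o in obs])
    r=least_squares(f,[.3]); print("delta",r.x[0],"each",[round(least_squares(lambda a:proj(c,peg([*PF[:3],PF[3]+a[0]],w))-o,[.3]).x[0],3) for c,w,o in obs],np.round(r.fun,1))
E
python3 - <<'E'
from h import *
s=lambda u,v:np.array([u/4+230,v/4+240])
delta([("side",0,s(380,124)),("side",2,s(249,312)),("side",3,s(444,266))])
E
```

```text
delta 0.3527390167887829 each [np.float64(0.354), np.float64(0.381), np.float64(0.311)] [ 0.4 -0.9 -0.3 -1.7 -0.1 -1.6]
```

Emit:
carry_out --moves '[{"dx": -0.1,"dy": 0,"dz": 0,"ax": 0,"ay": 0,"az": 0},{"dx": -0.1,"dy": 0,"dz": 0,"ax": 0,"ay": 0,"az": 0},{"dx": -0.08,"dy": 0,"dz": 0,"ax": 0,"ay": 0,"az": 0},{"dx": -0.05,"dy": 0,"dz": 0,"ax": 0,"ay": 0,"az": 0},{"dx": 0,"dy": 0,"dz": 0,"ax": 0,"ay": 0,"az": 0}]'

```text
clock: 9.35
ee_pos: [0.4603, -0.0586, 0.0863]
orientation: [0.332, 0.943, -0.0, 0.0]
contact_force: [-0.3, 0.2, 0.5]
width: 0.0004
```

```bash
python3 - <<'E'
from h import *
from cell import arm
s=arm.get_state(); go(s,[.4607,-.0591,.085],141.4); print(s["clock"],s["contact_force"])
c=arm.capture("side")["color"][240:390,230:400]
cv2.imwrite(f"pics/i_side.png",cv2.resize(c,None,fx=4,fy=4,interpolation=2))
E
```

```text
pos [ 0.4603 -0.0586  0.0863] head 141.2 tz [ 0. -0. -1.] units [-0.02 -0.01  0.05] az units -0.04
9.35 [-0.30797256  0.24263991  0.46155545]
```

View pics/i_side.png

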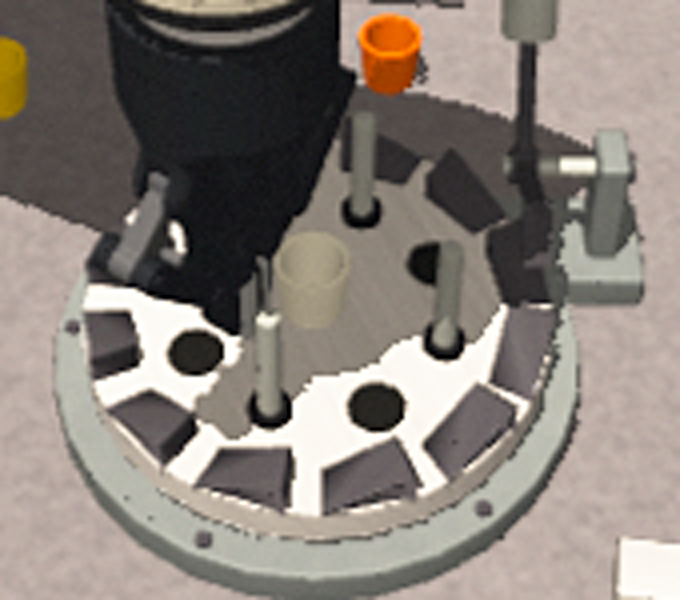

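```bash
python3 - <<'E'
from h import *
s=lambda u,v:np.array([u/4+230,v/4+240])
delta([("side",0,s(363,118)),("side",2,s(268,321)),("side",3,s(450,248))])
E
```

```text
delta 0.50207048159148 each [np.float64(0.499), np.float64(0.522), np.float64(0.471)] [ 0.1 -0.9 -0.2 -2.2  0.3 -0.8]
```

Emit:
carry_out --moves '[{"dx": 0.3,"dy": 0,"dz": 0,"ax": 0,"ay": 0,"az": 0},{"dx": 0.4,"dy": 0,"dz": -0.3,"ax": 0,"ay": 0,"az": 0},{"dx": 0,"dy": 0,"dz": -1,"ax": 0,"ay": 0,"az": 0},{"dx": 0,"dy": 0,"dz": -1,"ax": 0,"ay": 0,"az": 0},{"dx": 0,"dy": 0,"dz": -1,"ax": 0,"ay": 0,"az": 0}]'

```text
clock: 9.82
ee_pos: [0.4452, -0.0468, 0.1704]
orientation: [0.332, 0.943, -0.0, -0.0]
contact_force: [1.2, 0.2, -1.0]
width: -0.0003
```

Emit:
carry_out --moves '[{"dx": 0,"dy": 0,"dz": -1,"ax": 0,"ay": 0,"az": 0},{"dx": 1,"dy": 0.5,"dz": -0.7,"ax": 0,"ay": 0,"az": 0},{"dx": 1,"dy": 0.5,"dz": 0,"ax": 0,"ay": 0,"az": 0},{"dx": 1,"dy": 0.5,"dz": 0,"ax": 0,"ay": 0,"az": 0},{"dx": 1,"dy": 0.5,"dz": 0,"ax": 0,"ay": 0,"az": 0}]'

```text
clock: 10.23
ee_pos: [0.3983, 0.0553, 0.2121]
orientation: [0.332, 0.943, 0.0, 0.001]
contact_force: [0.7, -1.2, -0.0]
width: -0.0
```

Emit:
carry_out --moves '[{"dx": 0,"dy": 1,"dz": 0,"ax": 0,"ay": 0,"az": 1},{"dx": 0,"dy": 1,"dz": 0,"ax": 0,"ay": 0,"az": 1},{"dx": 0,"dy": 1,"dz": 0,"ax": 0,"ay": 0,"az": 1},{"dx": 0,"dy": 0,"dz": 0,"ax": 0,"ay": 0,"az": 1},{"dx": 0,"dy": 0,"dz": 0,"ax": 0,"ay": 0,"az": 1}]'

```text
clock: 10.65
ee_pos: [0.4508, 0.1097, 0.2116]
orientation: [0.514, 0.858, -0.0, 0.0]
contact_force: [-1.1, -0.3, 0.2]
width: -0.0
```

```bash
python3 - <<'E'
from h import *
from cell import arm
s=arm.get_state(); go(s,car(p0,(.088,.140,.2)),84.6); print(s["clock"],s["contact_force"])
c=arm.capture("side")["color"][220:390,230:440]
cv2.imwrite(f"pics/j_side.png",cv2.resize(c,None,fx=3.5,fy=3.5,interpolation=2))
c=arm.capture("scene")["color"][180:330,190:420]
cv2.imwrite(f"pics/j_scene.png",cv2.resize(c,None,fx=3.4,fy=3.4,interpolation=2))
E
```

```text
pos [0.4508 0.1097 0.2116] head 118.2 tz [-0. -0. -1.] units [-2.67  5.19  0.46] az units 7.32
10.65 [-1.10912655 -0.29288378  0.16584132]
```

View pics/j_side.png

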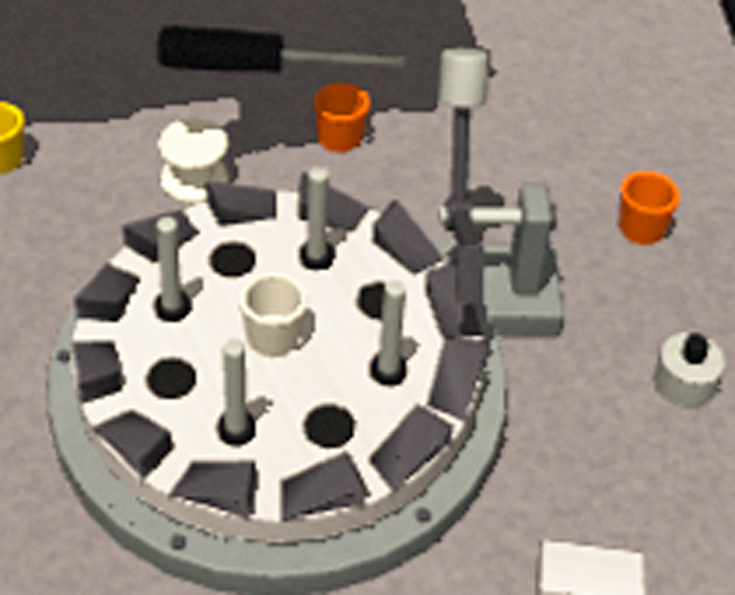

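View pics/j_scene.png

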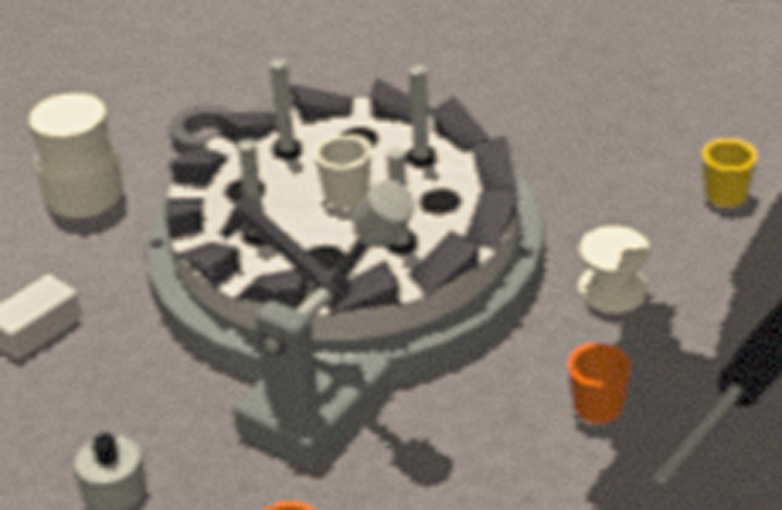

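```bash
python3 - <<'E'
from h import *
s=lambda u,v:np.array([u/3.5+230,v/3.5+220]); q=lambda u,v:np.array([u/3.4+190,v/3.4+180])
delta([("side",0,s(319,175)),("side",1,s(168,223)),("side",2,s(234,348)),("side",3,s(394,289)),("scene",2,q(280,66)),("scene",1,q(419,72))])
# image registration check of wheel rotation: initial vs now, rectified wheel top plane
from cell import arm
E
```

```text
delta 0.48291049348515697 each [np.float64(0.483), np.float64(0.515), np.float64(0.513), np.float64(0.453), np.float64(0.464), np.float64(0.426)] [ 0.3 -1.3 -0.2 -1.1 -0.7 -1.5  0.  -0.9 -1.  -1.3 -1.  -0.7]
```

Emit:
carry_out --moves '[{"dx": 0,"dy": 0,"dz": 0,"ax": 0,"ay": 0,"az": 1},{"dx": 0,"dy": 0,"dz": 0,"ax": 0,"ay": 0,"az": 1},{"dx": 0,"dy": 0,"dz": 0,"ax": 0,"ay": 0,"az": 1},{"dx": 0,"dy": 0,"dz": 0,"ax": 0,"ay": 0,"az": 1},{"dx": 0,"dy": 0,"dz": 0,"ax": 0,"ay": 0,"az": 1}]'

```text
clock: 11.17
ee_pos: [0.4504, 0.1085, 0.2117]
orientation: [0.674, 0.739, 0.0, 0.0]
contact_force: [0.1, -0.3, 0.0]
width: 0.0001
```

Emit:
carry_out --moves '[{"dx": 0,"dy": 0,"dz": 0,"ax": 0,"ay": 0,"az": 1},{"dx": 0,"dy": 0,"dz": 0,"ax": 0,"ay": 0,"az": 1},{"dx": 0,"dy": 0,"dz": 0,"ax": 0,"ay": 0,"az": 0.3}]'

```text
clock: 11.42
ee_pos: [0.4505, 0.1085, 0.2117]
orientation: [0.739, 0.674, 0.0, 0.0]
contact_force: [-0.9, -0.3, -0.0]
width: 0.0003
```

```bash
python3 - <<'E'
from h import *
from cell import arm
s=arm.get_state(); go(s,car(p0,(.088,.140,.2)),84.6); print(s["clock"],s["contact_force"])
E
```

```text
pos [0.4505 0.1085 0.2117] head 84.7 tz [ 0. -0. -1.] units [0.68 5.81 0.47] az units 0.03
11.4167 [-0.85967776 -0.28224291 -0.03105232]
```

Emit:
carry_out --moves '[{"dx": 0.5,"dy": 0.9,"dz": 0,"ax": 0,"ay": 0,"az": 0},{"dx": 0.2,"dy": 1,"dz": 0,"ax": 0,"ay": 0,"az": 0},{"dx": 0,"dy": 1,"dz": 0,"ax": 0,"ay": 0,"az": 0},{"dx": 0,"dy": 1,"dz": 0,"ax": 0,"ay": 0,"az": 0},{"dx": 0,"dy": 1,"dz": 0,"ax": 0,"ay": 0,"az": 0}]'

```text
clock: 11.83
ee_pos: [0.5754, 0.1149, 0.2116]
orientation: [0.737, 0.676, 0.0, 0.0]
contact_force: [0.7, -0.8, 0.4]
width: -0.0001
```

Emit:
carry_out --moves '[{"dx": 0,"dy": 0.9,"dz": 0,"ax": 0,"ay": 0,"az": 0},{"dx": 0,"dy": 0,"dz": 0.8,"ax": 0,"ay": 0,"az": 0},{"dx": 0,"dy": 0,"dz": 0.8,"ax": 0,"ay": 0,"az": 0},{"dx": 0,"dy": 0,"dz": 0,"ax": 0,"ay": 0,"az": 0}]'

```text
clock: 12.17
ee_pos: [0.5955, 0.1127, 0.1682]
orientation: [0.737, 0.676, -0.002, -0.002]
contact_force: [-0.9, 0.1, -0.7]
width: 0.0001
```

```bash
python3 - <<'E'
from h import *
from cell import arm
s=arm.get_state(); go(s,car(p0,(.088,.140,.118)),84.6); print(s["clock"],s["contact_force"])
c=arm.capture("side")["color"][160:340,270:450]
cv2.imwrite(f"pics/k_side.png",cv2.resize(c,None,fx=3.3,fy=3.3,interpolation=2))
c=arm.capture("scene")["color"][130:330,190:420]
cv2.imwrite(f"pics/k_scene.png",cv2.resize(c,None,fx=3,fy=3,interpolation=2))
E
```

```text
pos [0.5955 0.1127 0.1682] head 85.0 tz [-0.005 -0.    -1.   ] units [-0.02  0.06  2.01] az units 0.09
12.1667 [-0.91365064  0.10917846 -0.73130335]
```

View pics/k_side.png

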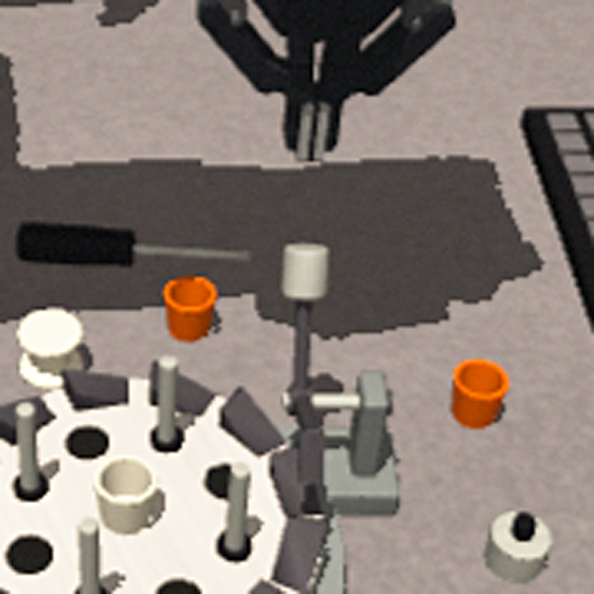

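View pics/k_scene.png

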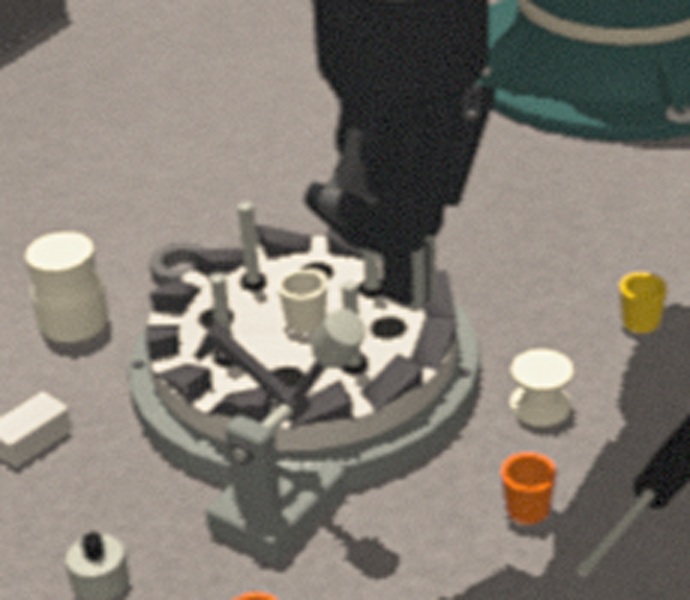

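Emit:
carry_out --moves '[{"dx": 0,"dy": 0.06,"dz": 0.7,"ax": 0,"ay": 0,"az": 0},{"dx": 0,"dy": 0,"dz": 0.7,"ax": 0,"ay": 0,"az": 0},{"dx": 0,"dy": 0,"dz": 0.6,"ax": 0,"ay": 0,"az": 0},{"dx": -0.25,"dy": 0,"dz": 0,"ax": 0,"ay": 0,"az": 0},{"dx": -0.2,"dy": 0,"dz": 0,"ax": 0,"ay": 0,"az": 0}]'

```text
clock: 12.68
ee_pos: [0.5975, 0.1012, 0.1225]
orientation: [0.738, 0.675, 0.0, 0.0]
contact_force: [1.1, -0.6, 0.4]
width: 0.0002
```

Emit:
carry_out --moves '[{"dx": -0.15,"dy": 0,"dz": 0,"ax": 0,"ay": 0,"az": 0},{"dx": -0.15,"dy": 0,"dz": 0,"ax": 0,"ay": 0,"az": 0},{"dx": -0.15,"dy": 0,"dz": 0,"ax": 0,"ay": 0,"az": 0},{"dx": -0.15,"dy": 0,"dz": 0,"ax": 0,"ay": 0,"az": 0},{"dx": -0.12,"dy": 0,"dz": 0,"ax": 0,"ay": 0,"az": 0}]'

```text
clock: 13.1
ee_pos: [0.5961, 0.0831, 0.1217]
orientation: [0.738, 0.674, 0.0, 0.0]
contact_force: [-0.8, 0.5, -0.0]
width: -0.0001
```

```bash
python3 - <<'E'
from h import *
from cell import arm
s=arm.get_state(); go(s,car(p0,(.088,.098,.118)),84.6); print(s["clock"],s["contact_force"])
c=arm.capture("side")["color"][160:340,270:450]
cv2.imwrite(f"pics/l_side.png",cv2.resize(c,None,fx=3.3,fy=3.3,interpolation=2))
c=arm.capture("scene")["color"][130:330,190:420]
cv2.imwrite(f"pics/l_scene.png",cv2.resize(c,None,fx=3,fy=3,interpolation=2))
E
```

```text
pos [0.5961 0.0831 0.1217] head 84.8 tz [ 0.001 -0.    -1.   ] units [-0.53 -0.09  0.15] az units 0.05
13.1 [-0.81444494  0.48253949 -0.04094295]
```

View pics/l_side.png

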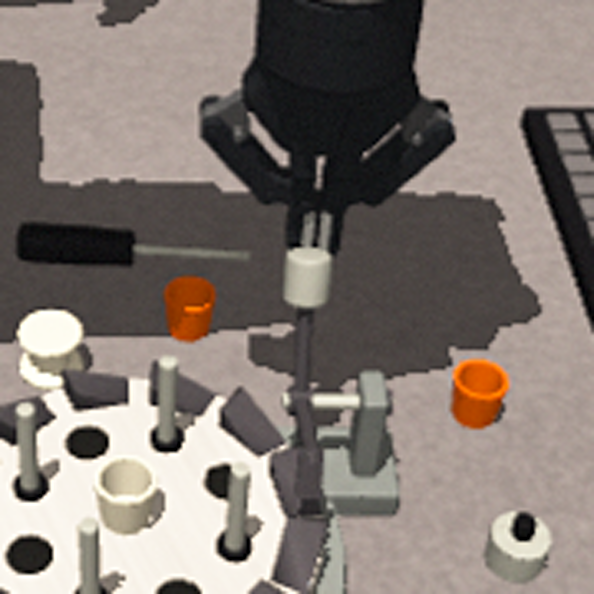

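View pics/l_scene.png

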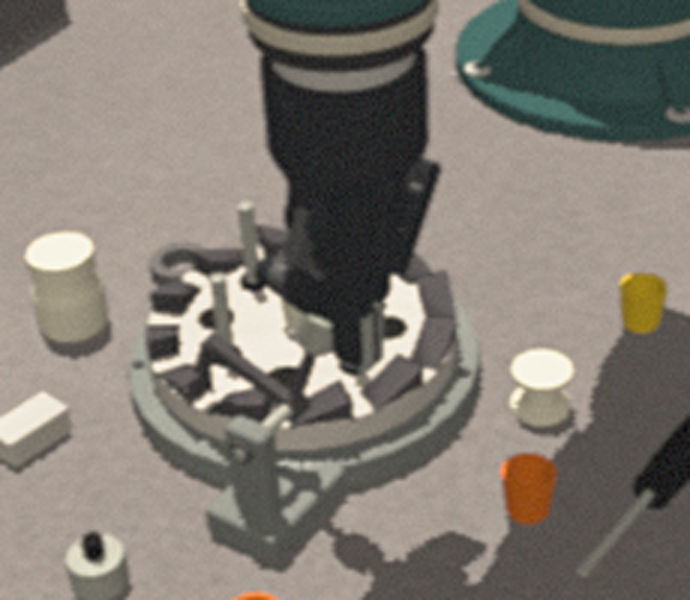

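Emit:
carry_out --moves '[{"dx": -0.12,"dy": -0.05,"dz": 0,"ax": 0,"ay": 0,"az": 0},{"dx": -0.12,"dy": -0.05,"dz": 0,"ax": 0,"ay": 0,"az": 0},{"dx": -0.12,"dy": 0,"dz": 0,"ax": 0,"ay": 0,"az": 0},{"dx": -0.12,"dy": 0,"dz": 0,"ax": 0,"ay": 0,"az": 0},{"dx": -0.06,"dy": 0,"dz": 0,"ax": 0,"ay": 0,"az": 0}]'

```text
clock: 13.62
ee_pos: [0.5922, 0.07, 0.1213]
orientation: [0.738, 0.674, -0.0, 0.0]
contact_force: [0.7, -0.5, -0.1]
width: 0.0001
```

Emit:
carry_out --moves '[{"dx": 0,"dy": 0,"dz": 0,"ax": 0,"ay": 0,"az": 0},{"dx": 0,"dy": 0,"dz": 0,"ax": 0,"ay": 0,"az": 0}]'

```text
clock: 13.78
ee_pos: [0.5923, 0.0704, 0.1213]
orientation: [0.738, 0.674, 0.0, 0.0]
contact_force: [-0.2, -0.2, -0.8]
width: -0.0001
```

```bash
python3 - <<'E'
from h import *
from cell import arm
s=arm.get_state(); go(s,car(p0,(.088,.098,.118)),84.6); print(s["clock"],s["contact_force"])
c=arm.capture("side")["color"][160:340,270:450]
cv2.imwrite(f"pics/m_side.png",cv2.resize(c,None,fx=3.3,fy=3.3,interpolation=2))
c=arm.capture("scene")["color"][130:330,190:420]
cv2.imwrite(f"pics/m_scene.png",cv2.resize(c,None,fx=3,fy=3,interpolation=2))
E
```

```text
pos [0.5923 0.0704 0.1213] head 84.8 tz [ 0.  0. -1.] units [-0.    0.02  0.13] az units 0.05
13.7833 [-0.15870482 -0.17361279 -0.80921124]
```

View pics/m_side.png

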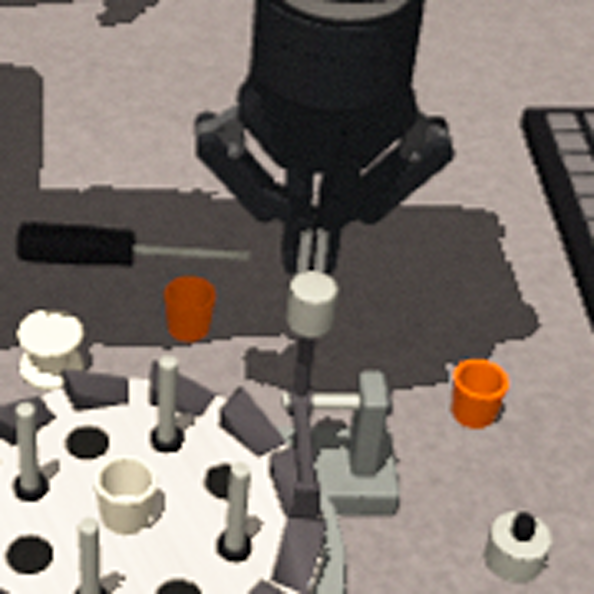

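View pics/m_scene.png

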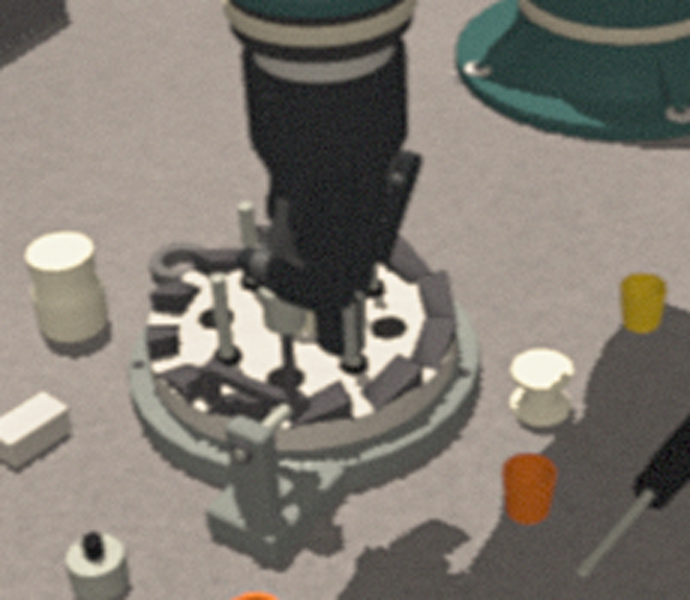

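Emit:
carry_out --moves '[{"dx": 0.4,"dy": 0,"dz": 0,"ax": 0,"ay": 0,"az": 0},{"dx": 0.8,"dy": 0,"dz": 0,"ax": 0,"ay": 0,"az": 0},{"dx": 0,"dy": 0,"dz": -1,"ax": 0,"ay": 0,"az": 0},{"dx": 0,"dy": 0,"dz": -1,"ax": 0,"ay": 0,"az": 0},{"dx": 0,"dy": 0,"dz": -1,"ax": 0,"ay": 0,"az": 0}]'

```text
clock: 14.3
ee_pos: [0.5947, 0.1014, 0.1971]
orientation: [0.738, 0.675, -0.0, -0.0]
contact_force: [0.3, -0.2, -0.1]
width: 0.0
```

Emit:
carry_out --moves '[{"dx": 1,"dy": 0,"dz": -1,"ax": 0,"ay": 0,"az": 0},{"dx": 1,"dy": -0.3,"dz": 0,"ax": 0,"ay": 0,"az": 0},{"dx": 1,"dy": -0.8,"dz": 0,"ax": 0,"ay": 0,"az": 0},{"dx": 1,"dy": -0.8,"dz": 0,"ax": 0,"ay": 0,"az": 0},{"dx": 1,"dy": -0.8,"dz": 0,"ax": 0,"ay": 0,"az": 0}]'

```text
clock: 14.72
ee_pos: [0.5381, 0.2327, 0.2212]
orientation: [0.738, 0.674, 0.0, -0.0]
contact_force: [-0.7, 0.3, -0.1]
width: 0.0003
```

Emit:
carry_out --moves '[{"dx": 1,"dy": -0.8,"dz": 0,"ax": 0,"ay": 0,"az": 0},{"dx": 1,"dy": -0.8,"dz": 0,"ax": 0,"ay": 0,"az": 0},{"dx": 0.5,"dy": -0.5,"dz": 0,"ax": 0,"ay": 0,"az": 0},{"dx": 0,"dy": 0,"dz": 0,"ax": 0,"ay": 0,"az": 0},{"dx": 0,"dy": 0,"dz": 0,"ax": 0,"ay": 0,"az": 0}]'

```text
clock: 15.13
ee_pos: [0.4918, 0.299, 0.2214]
orientation: [0.738, 0.675, 0.0, 0.0]
contact_force: [-0.7, 0.0, 0.5]
width: 0.0
```

```bash
python3 - <<'E'
from h import *
from cell import arm
print(arm.get_state()["ee_pos"])
c=arm.capture("side")["color"]; d=cv2.absdiff(c,cv2.imread("pics/side0.png")); cv2.imwrite("pics/n_full.png",c)
c=c[220:390,230:440]
cv2.imwrite(f"pics/n_side.png",cv2.resize(c,None,fx=3.5,fy=3.5,interpolation=2))
c=arm.capture("scene")["color"][180:330,190:420]
cv2.imwrite(f"pics/n_scene.png",cv2.resize(c,None,fx=3.4,fy=3.4,interpolation=2))
E
```

```text
[0.49176662 0.2990408  0.22139148]
```

View pics/n_side.png

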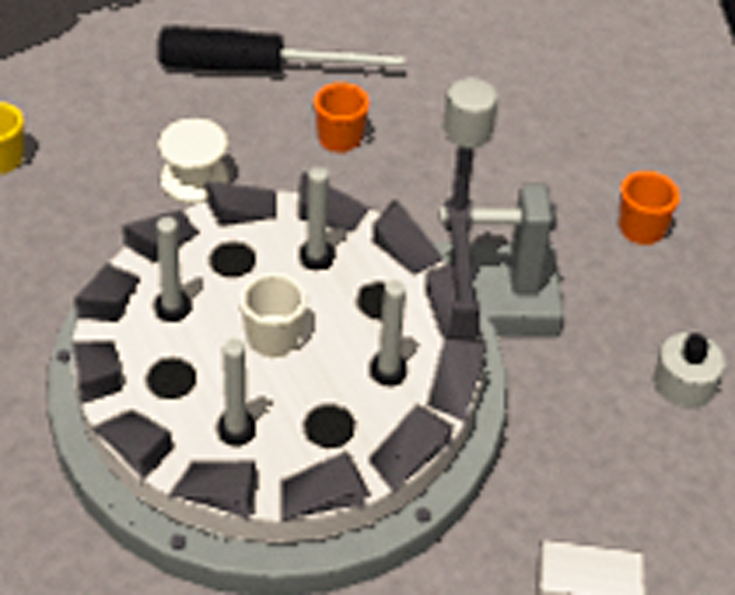

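View pics/n_scene.png

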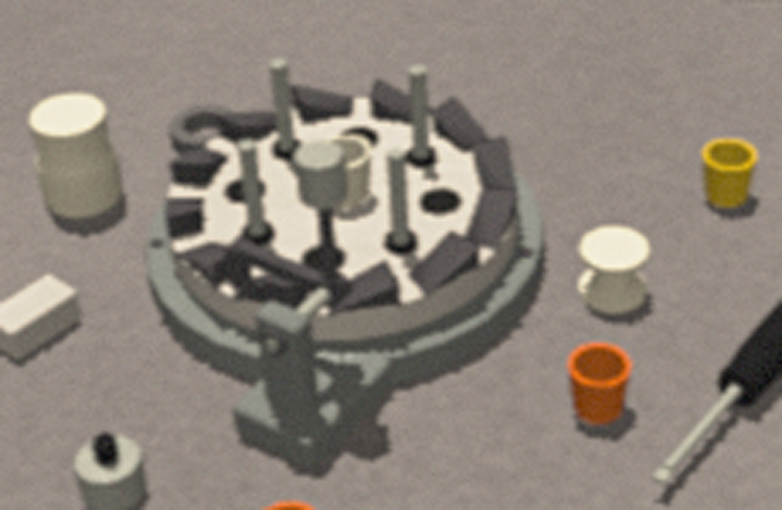

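View pics/n_full.png

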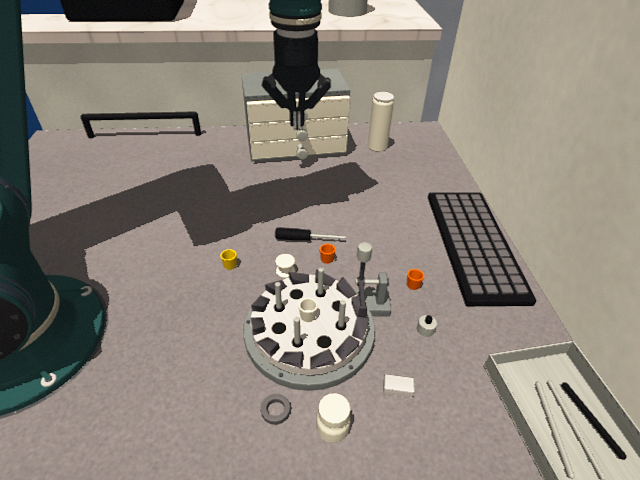

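```bash
python3 -c "
from cell import arm
print(arm.sign_off())"
```

```text
the job is handed in; nothing more can be done
None
```

The carousel is back one notch with the pawl home, and I handed the job in at about 15 s of the 61 s allowed.

- **What I did:** With the shut fingertip I pushed the knob along the carousel's +y until the pawl tipped over and stayed up. I then pushed the wheel back by peg 2, pushed the knob back so the pawl dropped, and moved the arm clear.
- **Pawl:** After the drop, the knob sits on its starting pixel in the scene view and on the predicted home pixel in the side view. I take that as fully home.
- **Wheel:** It turned about 0.48 to 0.50 rad, which puts it at roughly 0.43 to 0.49, inside the 0.38 to 0.52 where the pawl fits. Readings from single pegs disagreed, spreading from 0.43 to 0.52, because of pixel and calibration error. The drop itself confirms the fit.
- **Everything else:** The white cup stands upright in the middle of the wheel. The other loose things look unmoved in the before and after pictures. The largest force I read after any move was about 4 N.

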